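Slide the loaded vial rack home in the sampler's bay

ROBOT

A 6-joint arm with a two-finger parallel gripper is mounted at the origin on the work surface. World frame = base frame: x ahead of the robot, y to its left, z up, the work surface at z = 0. Lengths are in m, angles in rad, forces in N, time in s.
With the tool pointing down it reaches from about 0.275 to 0.875 m from the base axis. Payload 12.5 kg.
Tool frame: the origin (TCP) lies on the centre line of the jaws, within the pads' length; the fingertips stand r.finger_overhang ahead of it and the grasp point (between the pads) lies 3 mm ahead of it (r.finger_overhang is the distance from the TCP to the fingertips, in m); z points along the fingers, y is the direction in which the jaws open and shut (so a half turn about z gives the same grasp; the last joint's range is limited). The gripper opens to 85 mm and grips with 20 to 120 N. Pads are 22 mm wide; open, the fingers measure 114 mm over their backs; the gripper's body (76 mm by 85 mm) begins 54 mm behind the grasp point. The pads swing forward as they close: fully open they stand 13 mm farther back than shut.
Start: joints at [-1.369, 0.351, 1.652, -0, 1.139, -0.085], TCP at [0.156, -0.528, 0.253] pointing down, gripper open.
Joint ranges: [-2.75, 2.75], [-0.79, 2.1], [0.01, 2.65], [-1.57, 4.71], [0.07, 3.14], [-2.87, 2.87]. Speed limits (rad/s): [2.22, 2.22, 2.79, 3.14, 3.14, 3.14].

INTERFACE

Orientations are given as a unit quaternion [x, y, z, w].
In Python, from cell import r, optics gives the robot as it stands. The module is installed in compiled form; this text tells all that it offers. Calls block until the motion is done:
- r.move_to(position, orientation): joint-space move of the TCP to a pose.
- r.move_linear(position, rot=None, vel=0.15): straight line of the TCP; rot=None keeps the orientation; vel is the mean speed in m/s.
- r.set_joints(angles): joint-space move.
- r.set_gripper(opening, squeeze=None): opening from 0.0 (shut) to 1.0 (fully open); squeeze is the grip in N (None keeps the last); returns when the fingers have stopped.
- r.sleep(seconds).
- r.inverse_kinematics(position, orientation): joint angles nearest the present ones, or None.
- optics.get_image(name): name is "side" or "top"; returns a dict with "pixels" (480x640x3 uint8, red, green, blue), "depth" (480x640 float32, m along the optical axis (not along the pixel's ray), 0 where there is no reading), "fx", "fy", "cx", "cy" (pixels), "D" ([k1, k2, p1, p2, k3] as OpenCV has them; the pictures are not rectified), "camera_from_world" (4x4, takes a point from world to camera coordinates). Camera axes: x right, y down, z forward; pixel columns grow to the right and rows downward; lengths in m; the calibration is good to about 2 mm. A picture is of the moment at which its call begins.
A pose or a line that the arm cannot do raises r.PlanningError and nothing moves.
- r.hand_in(): hands the job in, once; it reports no verdict.
Readings, each from a call of its own:
- r.current_t(): time.
- r.current_q(): joint angles.
- r.current_qvel(): joint speeds.
- r.current_effort(): joint torques, N m.
- r.current_tool_pos(): TCP position.
- r.current_ee_rot(): TCP orientation.
- r.current_contact_force(): force on the tool from outside, world axes, zero at the start.
- r.current_torque(): the same for the moment, N m.
- r.current_opening(): opening from 0.0 (shut) to 1.0 (fully open).
Only numpy, scipy, OpenCV 4.12 (cv2) and the standard library are available. Lean on these libraries where they do the work, as an engineer would, in place of code of your own. Each camera call takes 0.05 s, during which the arm holds its last target.

TASK

With the fingers, push the tall, heavy vial rack low near its base so that it slides along the bench, standing flat and never tipping, into the bay of the sampler until its leading long face is flat against the machine's front. Then press the start button on top of the sampler all the way down and let it come back up, with the rack still home. Lift nothing, and leave the bottle, jar and beaker where they stand.

Things in the scene. Friction and masses are not known exactly. Their poses are not given: they have to be found in the camera images.
- rack: Tall rack of vials: dark steel base and ends, white top plate with rows of vial caps. 70 mm along its x, 150 mm along its y, 128 mm high, sides upright. 1.1 to 1.8 kg; takes 5 to 13 N to slide, tips if pushed high up. Origin: centre of its underside, at bench height; z up. Its +x long face must end against the sampler; push on the opposite (-x) long face.
- sampler: White instrument housing fixed to the bench, 200 mm deep (its x from 0 to 200), 300 mm wide (y), 85 mm high. Origin: at bench height, middle of its front face; +x points into the machine, z up. The bay is before that face (negative x). On the housing, at x = 165, y = -110 mm, stands a 45 x 35 mm column, to 320 mm above the bench, with a short arm towards -y.
- bay (a point): Middle of the bay on the bench, with the sampler's axes, 35 mm before its front: the rack's origin lies here when it is home. Two aluminium guide rails 22 mm high lie 83 mm to either side (8 mm of play each side of the rack), from the sampler's front out to 50 mm, then flare outwards at 40 degrees to about 85 mm out and 120 mm to the side.
- start_top (a point): Centre of the top of the black round start button (32 mm across) on the flat top of the sampler, at x = 90, y = 60 mm of its frame, about 110 mm above the bench. Pressed straight down.
- start (a joint): Start button travel in m: 0 up, 0.006 fully down; a spring that takes 4 N to hold it fully down and returns it.
- amber_bottle: Brown glass bottle with black cap, 84 mm across, 150 mm high. Origin: centre of its underside. Leave alone.
- jar: Small clear jar with a white lid, 56 mm across, 70 mm high. Origin: centre of its underside. Leave alone.
- beaker: Open glass beaker, 64 mm across, 80 mm high. Origin: centre of its underside. Leave alone.

How it is judged:
By the outcome, as a careful person would: the job done as asked, in the order asked, and still so for the second after the job is handed in, with the robot touching nothing.
It also fails if it takes over 58 s, if anything falls off the work surface, if the arm or the gripper's body presses on something with over 40 N, if the wrist force passes 120 N, or if a joint passes its speed limit or range.

## Working session

There is one attempt and no reset: what is moved stays moved. The work goes in short steps, each a Python script; the robot and the scene stay as the last script left them, time stands still between calls to the robot, and variables do not carry over. Pictures are saved under pics/ and viewed, and the job is handed in when it is done.

```bash
mkdir -p pics; python3 - <<'E'
from cell import r, optics
import cv2, numpy as np
for n in ("side","top"):
    d=optics.get_image(n)
    cv2.imwrite(f"pics/{n}0.png",d["pixels"][:,:,::-1])
    np.savez(f"{n}0.npz",**d)
    print(n,d["fx"],d["fy"],d["cx"],d["cy"],d["D"]);print(np.round(d["camera_from_world"],4))
    print((d["depth"]>0).mean())
print(r.current_t(),r.finger_overhang,r.current_ee_rot())
E
```

```text
side 522.2570763841584 522.2570763841584 324.2194990777643 242.54015535124142 [-0.04758619  0.          0.          0.          0.        ]
[[-0.9655 -0.26   -0.0155  0.5107]
 [-0.1883  0.738  -0.648   0.2362]
 [ 0.1799 -0.6228 -0.7615  1.0042]
 [ 0.      0.      0.      1.    ]]
0.9959602864583333
top 526.4744233903589 526.4744233903589 315.7770062643435 233.9429264630876 [-0.0091391  0.         0.         0.         0.       ]
[[-0.0145 -0.9998 -0.0119 -0.0742]
 [-0.998   0.0152 -0.0612  0.5382]
 [ 0.0614  0.011  -0.9981  1.1828]
 [ 0.      0.      0.      1.    ]]
0.9960579427083334
0.1 0.022 [ 9.89733061e-01  1.42927261e-01 -3.95337221e-05 -5.14823289e-04]
```

View pics/side0.png

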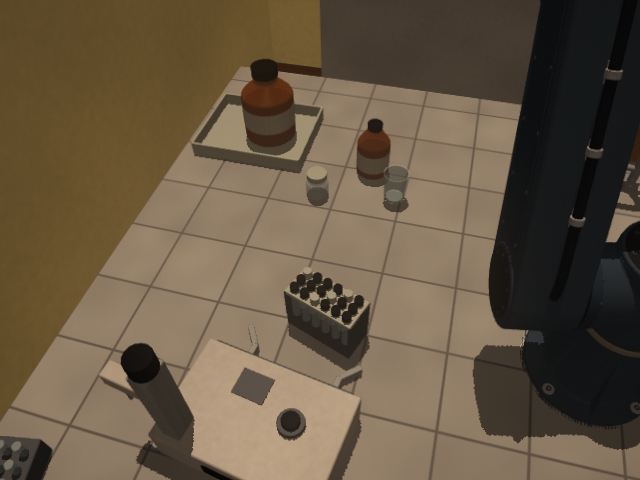

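View pics/top0.png

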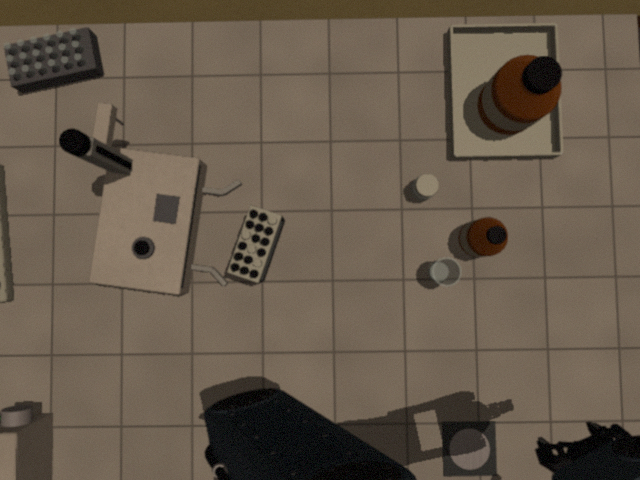

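The side view shows the sampler at lower left (button at about 291,422), the rack at (327,310) in front of the rail flares, and the bottle, jar and beaker farther back. In the top view, the sampler top spans about (90-200, 150-295), the button is at (143,247) and the rack at (255,245), turned relative to the bay. Next I'll measure all of these.

```bash
cat > h.py <<'E'
import numpy as np, cv2
def K(d): return np.array([[d["fx"],0,d["cx"]],[0,d["fy"],d["cy"]],[0,0,1.]])
def ray(d,uv,z):
    uv=np.asarray(uv,float).reshape(-1,1,2)
    n=cv2.undistortPoints(uv,K(d),np.asarray(d["D"],float))[:,0]
    T=np.asarray(d["camera_from_world"],float);R=T[:3,:3];c=-R.T@T[:3,3]
    v=np.c_[n,np.ones(len(n))]@R
    return c+v*((z-c[2])/v[:,2])[:,None]
def cloud(d):
    h,w=d["depth"].shape
    uv=np.stack(np.meshgrid(np.arange(w),np.arange(h)),-1).reshape(-1,1,2).astype(float)
    n=cv2.undistortPoints(uv,K(d),np.asarray(d["D"],float))[:,0]
    z=d["depth"].reshape(-1,1)
    T=np.asarray(d["camera_from_world"],float)
    return ((np.c_[n,np.ones(len(n))]*z-T[:3,3])@T[:3,:3]).reshape(h,w,3)
def proj(d,p):
    T=np.asarray(d["camera_from_world"],float)
    return cv2.projectPoints(np.asarray(p,float).reshape(-1,3),cv2.Rodrigues(T[:3,:3])[0],T[:3,3],K(d),np.asarray(d["D"],float))[0][:,0]
def blob(m,seed):
    m=cv2.morphologyEx(m.astype(np.uint8),cv2.MORPH_CLOSE,np.ones((5,5)))
    n,l,s,c=cv2.connectedComponentsWithStats(m)
    u,v=seed; k=l[v,u]
    assert k>0
    return (l==k).astype(np.uint8)
def rect(d,m,z):
    c=max(cv2.findContours(m,cv2.RETR_EXTERNAL,cv2.CHAIN_APPROX_NONE)[0],key=cv2.contourArea)
    p=ray(d,c[:,0],z)[:,:2]
    return cv2.minAreaRect((p*1000).astype(np.float32)),p
E
python3 - <<'E'
from h import *
for n,sd,rk in (("top",(115,220),(255,245)),("side",(250,420),(327,298))):
    d=dict(np.load(n+"0.npz")); P=cloud(d); z=P[:,:,2]
    print(n,"bench z",np.median(z))
    m=blob((z>.075)&(z<.095),sd); q,p=rect(d,m,.085); print("sampler",q, np.median(z[m>0]))
    m=blob((z>.112)&(z<.16),rk); print("rack z pct",np.percentile(z[m>0],[5,25,50,75,95,99]))
    for zz in (.128,):
        q,p=rect(d,m,zz); print("rack",zz,q); print(cv2.boxPoints(q))
E
```

```text
top bench z 0.0006432912265637871
sampler ((570.0362548828125, 285.63897705078125), (201.63124084472656, 298.9933166503906), 81.57942962646484) 0.08509171477914979
rack z pct [0.11125637 0.1139103  0.11726988 0.12751397 0.13033833 0.13229115]
rack 0.128 ((513.497802734375, 44.879364013671875), (68.99456024169922, 147.79608154296875), 70.32493591308594)
[[432.29938   37.276535]
 [571.46674  -12.484264]
 [594.6962    52.482193]
 [455.52887  102.243   ]]
side bench z 0.001742798243531412
sampler ((566.2798461914062, 290.680908203125), (204.21043395996094, 301.5650939941406), 82.02914428710938) 0.08539638242830926
rack z pct [0.11277495 0.11518012 0.12373763 0.12818918 0.13003106 0.13147944]
rack 0.128 ((506.98394775390625, 54.99650192260742), (73.75560760498047, 147.77920532226562), 70.07035064697266)
[[424.94907    45.5137   ]
 [563.87805    -4.8592205]
 [589.0188     64.47931  ]
 [450.08984   114.85223  ]]
```

```bash
cat >> h.py <<'E'
def measure(d,sd,rk,zt=.115):
    P=cloud(d); z=P[:,:,2]
    m=blob((z>.075)&(z<.095)&(P[:,:,1]>.15),sd); q,_=rect(d,m,.085)
    c=np.array(q[0]); a=q[2] if q[1][0]<q[1][1] else q[2]-90
    if a<0:a+=180
    m=blob((z>.107)&(z<.16)&(P[:,:,1]<.2),rk); q2,_=rect(d,m,zt)
    a2=q2[2] if q2[1][0]<q2[1][1] else q2[2]-90
    if a2<0:a2+=180
    s=np.radians(a); xs=np.array([np.cos(s),np.sin(s)]); ys=np.array([-xs[1],xs[0]])
    f=c-100*xs; rc=np.array(q2[0])
    return dict(front=f,syaw=a,rack=rc,ryaw=a2,rsize=q2[1],rel=np.array([(rc-f)@xs,(rc-f)@ys,a2-a]),button=f+90*xs+60*ys)
E
python3 - <<'E'
from h import *
import numpy as np
np.set_printoptions(precision=1,suppress=True)
for n,sd,rk,b in (("top",(115,220),(255,245),(143,247)),("side",(250,420),(327,298),(290,419))):
    d=dict(np.load(n+"0.npz")); r=measure(d,sd,rk); print(n)
    for k in r: print("  ",k,r[k])
    P=cloud(d); 
    m=blob((P[:,:,2]>.102)&(P[:,:,2]<.125)&(P[:,:,1]>.2),b); q,_=rect(d,m,.11);print("  button",q,np.median(P[:,:,2][m>0]))
# side lower hidden faces; objects
d=dict(np.load("top0.npz"));P=cloud(d)
for n,uv in (("jar",(427,185)),("bottle",(497,235)),("beaker",(445,271))): print(n,P[uv[1],uv[0]]*1000)
E
python3 - <<'E'
from cell import r
from scipy.spatial.transform import Rotation as R
import numpy as np
print(R.from_quat(r.current_ee_rot()).as_matrix().round(2))
def quat(yaw,tilt,s=1):
    a=np.radians(yaw);t=np.radians(tilt);xd=np.array([np.cos(a),np.sin(a),0]);yd=np.array([-xd[1],xd[0],0])
    z=np.array([0,0,-1])*np.cos(t)+xd*np.sin(t);y=s*yd;x=np.cross(y,z)
    return R.from_matrix(np.c_[x,y,z]).as_quat()
for s in (1,-1):
  for p,y in (((.49,-.06,.04),70),((.49,-.10,.20),70),((.535,.08,.04),82)):
    print(s,p,r.inverse_kinematics(p,quat(y,38,s)))
  print(r.inverse_kinematics((.507,.287,.16),quat(82,0,s)))
E
```

```text
top
   front [555.4 186.7]
   syaw 81.57942962646484
   rack [514.   46.3]
   ryaw 70.2386703491211
   rsize (70.34821319580078, 149.5905303955078)
   rel [-144.9   20.4  -11.3]
   button [509.2 284.5]
  button ((509.93255615234375, 286.75042724609375), (30.190004348754883, 31.06660270690918), 44.60557556152344) 0.10697871016951577
side
   front [552.4 191.6]
   syaw 82.02914428710938
   rack [509.   47.6]
   ryaw 70.31009674072266
   rsize (77.11835479736328, 151.61354064941406)
   rel [-148.7   23.   -11.7]
   button [505.5 289.1]
  button ((506.0739440917969, 289.3976745605469), (28.92837142944336, 31.502225875854492), 16.78439712524414) 0.10701170159162318
jar [ 637.6 -327.8   66.3]
bottle [ 521.3 -450.   146.7]
beaker [ 448.4 -376.9    0.4]
[[ 0.96  0.28 -0.  ]
 [ 0.28 -0.96  0.  ]
 [ 0.   -0.   -1.  ]]
1 (0.49, -0.06, 0.04) [-0.52512659  0.68498945  1.96210161  0.91237394  0.87312653  2.22650825]
1 (0.49, -0.1, 0.2) [-0.59441797  0.40452196  1.87308587  0.70891979  1.16143215  2.50496044]
1 (0.535, 0.08, 0.04) [-0.22142613  0.71940129  1.86875639  0.93066041  0.87116081  2.3250006 ]
[ 4.35200830e-01  5.17622005e-01  1.64866448e+00 -4.44089210e-16
  9.75306173e-01 -2.56676548e+00]
-1 (0.49, -0.06, 0.04) [-0.52512659  0.68498945  1.96210161  0.91237394  0.87312653 -0.9150844 ]
-1 (0.49, -0.1, 0.2) [-0.59441797  0.40452196  1.87308587  0.70891979  1.16143215 -0.63663222]
-1 (0.535, 0.08, 0.04) [-0.22142613  0.71940129  1.86875639  0.93066041  0.87116081 -0.81659205]
[ 4.35200830e-01  5.17622005e-01  1.64866448e+00 -4.44089210e-16
  9.75306173e-01  5.74827170e-01]
```

```bash
cat >> h.py <<'E'
from scipy.spatial.transform import Rotation as R
def quat(yaw,tilt,s=-1):
    a=np.radians(yaw);t=np.radians(tilt);xd=np.array([np.cos(a),np.sin(a),0]);yd=np.array([-xd[1],xd[0],0])
    z=np.array([0,0,-1])*np.cos(t)+xd*np.sin(t);y=s*yd;x=np.cross(y,z)
    return R.from_matrix(np.c_[x,y,z]).as_quat()
TILT=38
def tcp(rx,ry,ryaw,back,z):
    "TCP (m) for rack pose (mm,deg): contact face minus back mm"
    a=np.radians(ryaw); xd=np.array([np.cos(a),np.sin(a)])
    p=np.array([rx,ry])-(35+back)*xd
    return [p[0]/1000,p[1]/1000,z]
def snap(optics,tag):
    o={}
    for n in ("side","top"):
        d=optics.get_image(n); cv2.imwrite(f"pics/{n}{tag}.png",d["pixels"][:,:,::-1]); np.savez(f"{n}{tag}.npz",**d); o[n]=d
    return o
E
python3 - <<'E'
from cell import r, optics
from h import *
q=quat(70.3,TILT)
a=tcp(512.5,46.7,70.3,90,.22); b=tcp(512.5,46.7,70.3,55,.031)
print(a,b)
r.move_to(a,q); print(r.current_t())
r.move_linear(b,vel=.15); print(r.current_t(),r.current_tool_pos(),r.current_contact_force(),r.current_opening())
snap(optics,1)
E
```

```text
[np.float64(0.47036309269711474), np.float64(-0.07098381810150474), 0.22] [np.float64(0.48216142674192264), np.float64(-0.038032349033083404), 0.031]
2.1083
3.5417 [ 0.48242652 -0.03826965  0.03154126] [ 0.23339355  0.0937052  -0.59471571] 1.0008041086376869
```

```bash
python3 -c "
import cv2,numpy as np
a=cv2.imread('pics/side1.png')[200:440,180:480];b=cv2.imread('pics/top1.png')[130:370,120:420]
c=np.hstack([a,b]);cv2.imwrite('pics/c1.png',cv2.resize(c,None,fx=1.33,fy=1.33))"
```

```text
(no output)
```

View pics/c1.png

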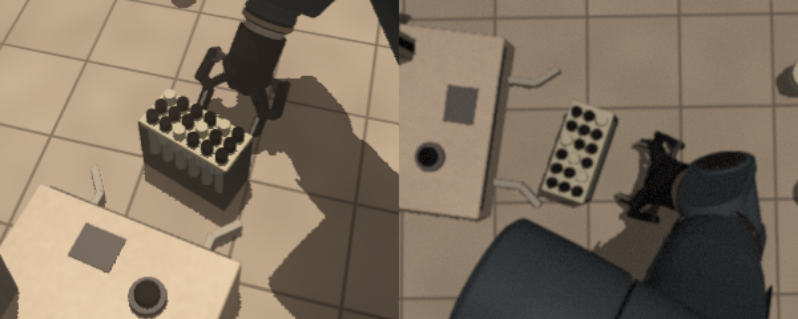

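The side crop shows both open fingers behind the rack's -x face. In the top crop the jaws are parallel to that face and centred on it, with the gripper at (655,178) and the rack at (580,152). I'll creep forward to contact.

```bash
python3 - <<'E'
from cell import r, optics
from h import *
a=np.radians(70.3); xd=np.array([np.cos(a),np.sin(a),0])
f0=np.array(r.current_contact_force())
r.move_linear(tcp(512.5,46.7,70.3,29,.031),vel=.08)
for b in np.arange(27,3,-2.):
    r.move_linear(tcp(512.5,46.7,70.3,b,.031),vel=.04)
    f=np.array(r.current_contact_force())-f0
    print(b,f.round(1),round(r.current_t(),2),np.array(r.current_torque()).round(2))
    if f@xd<-3: break
snap(optics,2)
E
```

```text
27.0 [-0.4  0.   0. ] 4.37 [-0.32  0.04  0.04]
25.0 [-0.6 -0.8  0.4] 4.62 [-0.27  0.12  0.03]
23.0 [-1.4  0.3  0.8] 4.87 [-0.3   0.06 -0.01]
21.0 [-0.2 -0.7 -0.2] 5.12 [-0.27  0.06 -0.01]
19.0 [-0.6 -0.3  0.8] 5.37 [-0.27  0.11 -0.01]
17.0 [-0.4  0.2  0.1] 5.62 [-0.26  0.09  0.  ]
15.0 [-0.6 -0.2 -0.1] 5.87 [-0.28  0.07 -0.02]
13.0 [-1.6 -1.7  0.2] 6.12 [-0.45  0.14 -0.03]
11.0 [-1.5 -4.6  2. ] 6.37 [-0.68  0.26  0.01]
```

```bash
python3 -c "
import cv2,numpy as np
a=cv2.imread('pics/side2.png')[200:440,180:480];b=cv2.imread('pics/top2.png')[130:370,120:420]
c=np.hstack([a,b]);cv2.imwrite('pics/c2.png',cv2.resize(c,None,fx=1.33,fy=1.33))"
```

```text
(no output)
```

View pics/c2.png

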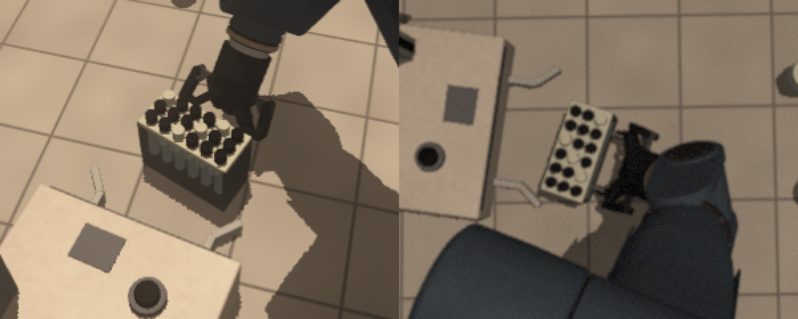

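Contact came at 13-14 mm, which matches the open-pad geometry (tips 13 mm back), so the body clears. I'll back off slightly, go about 6 mm lower, and push along a gentle arc into the bay mouth.

```bash
cat >> h.py <<'E'
FRONT=np.array([554.,189.]); SY=81.8
def world(rel):
    s=np.radians(SY); xs=np.array([np.cos(s),np.sin(s)]); ys=np.array([-xs[1],xs[0]])
    p=FRONT+rel[0]*xs+rel[1]*ys
    return p[0],p[1],SY+rel[2]
def goal(rel,back=13,z=.025):
    w=world(rel); return tcp(*w,back,z),quat(w[2],TILT)
E
python3 - <<'E'
from cell import r, optics
from h import *
p=tcp(512.5,46.7,70.3,16,.031); r.move_linear(p,vel=.05)
p[2]=.028; r.move_linear(p,vel=.05); print(r.current_contact_force())
p[2]=.025; r.move_linear(p,vel=.05); print(r.current_contact_force())
print(world((-146.5,21.5,-11.5)))
for rel in [(-133,18,-11.5),(-120,14,-11),(-109,10.5,-9),(-99,7.5,-6.5)]:
    p,q=goal(rel); r.move_linear(p,q,vel=.03)
    f=np.array(r.current_contact_force()); print(rel,f.round(1),np.array(r.current_torque()).round(2),round(r.current_t(),2))
    if np.linalg.norm(f)>28: print("ABORT");break
o=snap(optics,3)
E
python3 -c "
import cv2,numpy as np
a=cv2.imread('pics/side3.png')[200:440,180:480];b=cv2.imread('pics/top3.png')[130:370,120:420]
c=np.hstack([a,b]);cv2.imwrite('pics/c3.png',cv2.resize(c,None,fx=1.33,fy=1.33))"
```

```text
[-0.13336359  0.50619645  0.24871737]
[ 0.01643945 -0.78507623 -0.4550204 ]
(np.float64(511.824672247625), np.float64(47.06430424667742), 70.3)
(-133, 18, -11.5) [-0.8 -4.8 -0.6] [-0.77  0.21 -0.07] 7.93
(-120, 14, -11) [ 0.3 -4.3  0.2] [-0.68  0.1  -0.09] 8.54
(-109, 10.5, -9) [-1.2 -3.7  0.3] [-0.65  0.11 -0.05] 9.09
(-99, 7.5, -6.5) [-0.5 -3.4  1.5] [-0.62  0.04  0.03] 9.61
```

View pics/c3.png

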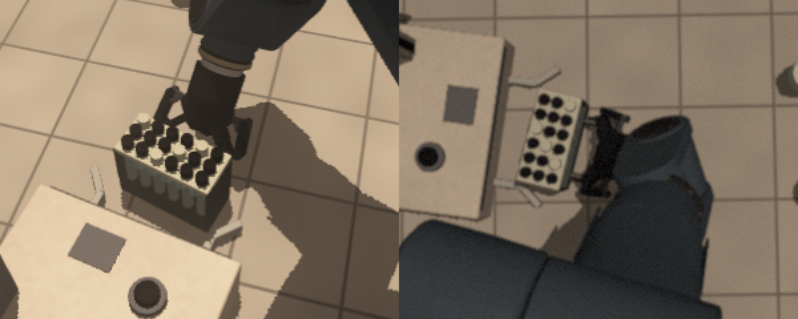

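The rack stands flat at top-crop (552,140), between the flares and following the arc. Next I'll measure its pose from the image.

```bash
cat >> h.py <<'E'
def rackpose(d,front=(555.4,186.7),sy=81.58,zt=.115,ylim=None):
    P=cloud(d); z=P[:,:,2]; img=d["pixels"].astype(int).sum(2)
    m=((z>.105)&(z<.135)&(np.abs(P[:,:,0]-.54)<.12)&(P[:,:,1]<.25)&(P[:,:,1]>-.05)).astype(np.uint8)
    # white plate only: grow from bright pixels
    w=((m>0)&(img>290)).astype(np.uint8)
    w=cv2.morphologyEx(w,cv2.MORPH_CLOSE,np.ones((9,9)))
    q,p=rect(d,w,zt)
    a2=q[2] if q[1][0]<q[1][1] else q[2]-90
    if a2<0:a2+=180
    s=np.radians(sy); xs=np.array([np.cos(s),np.sin(s)]); ys=np.array([-xs[1],xs[0]])
    v=np.array(q[0])-front
    return np.round([v@xs,v@ys,a2-sy],1),np.round(q[1],1)
E
python3 - <<'E'
from h import *
for k in (0,2,3):
    print(k,*rackpose(dict(np.load(f"top{k}.npz"))),*rackpose(dict(np.load(f"side{k}.npz")),(552.4,191.6),82.03))
E
```

```text
0 [-145.6   20.1  -10.7] [ 69.3 149.3] [-150.3   21.8  -11.8] [ 72.3 148.2]
2 [-143.7   20.1  -11. ] [ 70.2 149.7] [-148.5   21.4  -11.7] [ 73.8 148.9]
3 [-97.3   7.1  -6.2] [ 70.7 149.3] [-101.3    8.    -7.2] [ 75.5 149.3]
```

```bash
python3 - <<'E'
from cell import r, optics
from h import *
for rel in [(-86,3.5,-3),(-74,1,0),(-60,0,0),(-46,0,0)]:
    p,q=goal(rel); r.move_linear(p,q,vel=.03)
    f=np.array(r.current_contact_force()); print(rel,f.round(1),np.array(r.current_torque()).round(2),round(r.current_t(),2))
    if np.linalg.norm(f)>22: print("ABORT");break
o=snap(optics,4)
print(*rackpose(o["top"]),*rackpose(o["side"],(552.4,191.6),82.03))
E
python3 -c "
import cv2,numpy as np
a=cv2.imread('pics/side4.png')[200:440,180:480];b=cv2.imread('pics/top4.png')[130:370,120:420]
c=np.hstack([a,b]);cv2.imwrite('pics/c4.png',cv2.resize(c,None,fx=1.33,fy=1.33))"
```

```text
(-86, 3.5, -3) [-0.8 -4.4  1.1] [-0.64  0.16  0.07] 10.34
(-74, 1, 0) [-0.6 -4.8  1.6] [-0.69  0.03  0.01] 10.93
(-60, 0, 0) [-1.1 -4.5 -0.3] [-0.73 -0.01 -0.06] 11.54
(-46, 0, 0) [ 0.3 -3.9  0.5] [-0.7  -0.05 -0.11] 12.16
[-44.9  -0.4   0.2] [ 70.1 149.6] [-48.7   0.1   0.7] [ 74.7 150.1]
```

View pics/c4.png

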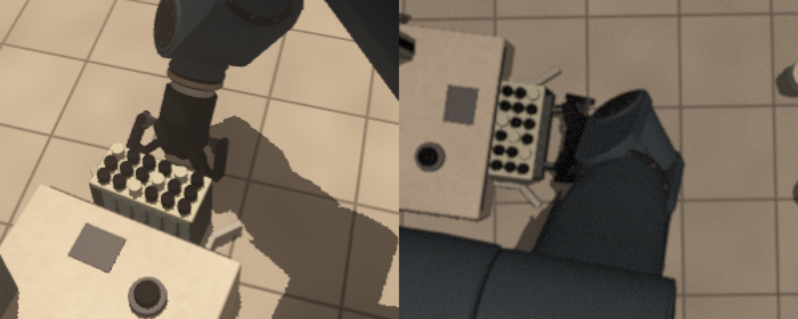

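The rack is straight and centred between the rails, about 10 mm short of the front. I'll creep forward under force watch.

```bash
python3 - <<'E'
from cell import r, optics
from h import *
for x in np.arange(-44.5,-24,1.5):
    p,q=goal((x,0,0)); r.move_linear(p,q,vel=.03)
    f=np.array(r.current_contact_force()); print(x,f.round(1),np.array(r.current_torque()).round(2),round(r.current_t(),2))
    if np.linalg.norm(f[:2])>18: print("STOP");break
r.sleep(.3); print(np.round(r.current_contact_force(),1),r.current_tool_pos())
o=snap(optics,5)
print(*rackpose(o["top"]),*rackpose(o["side"],(552.4,191.6),82.03))
E
```

```text
-44.5 [ 1.4 -6.1  1.3] [-0.84 -0.01 -0.1 ] 12.51
-43.0 [-1.5 -6.   1.6] [-0.9   0.04 -0.12] 12.76
-41.5 [-0.4 -6.1  1.9] [-0.92 -0.02 -0.15] 13.01
-40.0 [ 0.4 -6.9  2.7] [-0.94  0.05 -0.17] 13.26
-38.5 [-1.  -7.   1.7] [-0.95  0.04 -0.14] 13.51
-37.0 [ 0.1 -6.9  1.3] [-0.94  0.09 -0.12] 13.76
-35.5 [-0.3 -6.3  1.1] [-0.92  0.11 -0.14] 14.01
-34.0 [ 0.7 -7.   1.9] [-0.91  0.02 -0.05] 14.26
-32.5 [ -4.2 -15.    6. ] [-1.57  0.41  0.06] 14.51
-31.0 [ -9.3 -28.4  10.5] [-2.54  1.06  0.44] 14.76
STOP
[ -9.6 -29.6  11. ] [0.54258924 0.10859517 0.02491601]
[-32.2  -0.4   0.1] [ 70.9 149.6] [-35.3   0.   -0.2] [ 74.4 149.3]
```

Hard contact with the front is clear (7 N rising to 30 N, about where expected). I'll retreat, shut the fingers, and check the rack.

```bash
python3 - <<'E'
from cell import r, optics
from h import *
p,q=goal((-35,0,0),back=75); r.move_linear(p,q,vel=.12)
p[2]=.24; r.move_linear(p,vel=.25)
r.set_gripper(0.0)
r.move_to([.507,.2875,.24],quat(SY,0)); print(r.current_t(),np.round(r.current_contact_force(),1),r.current_tool_pos(),r.current_opening())
o=snap(optics,6)
print(*rackpose(o["side"],(552.4,191.6),82.03))
E
python3 -c "
import cv2,numpy as np
a=cv2.imread('pics/side6.png')[200:480,150:450];b=cv2.imread('pics/top6.png')[90:370,80:380]
c=np.hstack([a,b]);cv2.imwrite('pics/c6.png',cv2.resize(c,None,fx=1.33,fy=1.33))"
```

```text
18.6333 [-1.1 -0.7  0.4] [0.5070401  0.28673387 0.23971368] -0.0017302402876648978
[-42.1  67.9  89.8] [55.1 13.2]
```

View pics/c6.png

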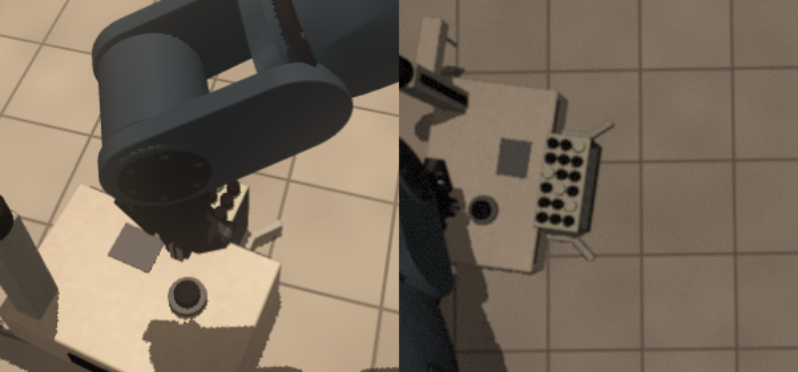

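The top crop shows the rack (567,180) flat against the sampler front between the rails. The arm blocks the rack in the side view. Now I'll measure it from the top view and bring the shut fingertips down to just above the button.

```bash
python3 - <<'E'
from cell import r, optics
from h import *
d=dict(np.load("top6.npz")); print(*rackpose(d))
r.move_linear([.5075,.2875,.142],vel=.15)
o=snap(optics,7); print(r.current_t(),np.round(r.current_contact_force(),1))
for n in o: print(n,proj(o[n],[[.5075,.2875,.12],[.5075,.2875,.11]]).round(0), *rackpose(o[n]))
a=o["side"]["pixels"][340:480,200:380];b=o["top"]["pixels"][180:320,70:250]
cv2.imwrite("pics/c7.png",cv2.resize(np.hstack([a,b])[:,:,::-1],None,fx=2.2,fy=2.2))
E
```

```text
[-31.6  -0.4   0.3] [ 69.8 149.4]
19.6333 [ 1.3  0.1 -0.5]Traceback (most recent call last):
  File "<stdin>", line 6, in <module>
  File "h.py", line 69, in rackpose
    q,p=rect(d,w,zt)
        ~~~~^^^^^^^^
  File "h.py", line 26, in rect
    c=max(cv2.findContours(m,cv2.RETR_EXTERNAL,cv2.CHAIN_APPROX_NONE)[0],key=cv2.contourArea)
ValueError: max() iterable argument is empty
```

```bash
python3 - <<'E'
from h import *
a=cv2.imread("pics/side7.png")[340:480,200:380];b=cv2.imread("pics/top7.png")[180:320,70:250]
cv2.imwrite("pics/c7.png",cv2.resize(np.hstack([a,b]),None,fx=2.2,fy=2.2))
E
```

```text
(no output)
```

View pics/c7.png

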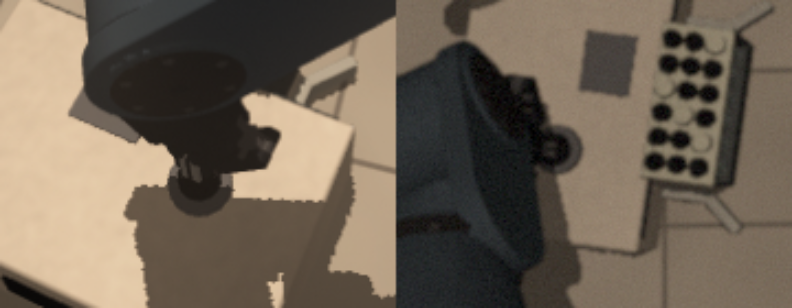

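Both views show the fingertips right over the black button (side crop 198,185; top crop 552,148). I'll press with force feedback.

```bash
python3 - <<'E'
from cell import r, optics
from h import *
f0=np.array(r.current_contact_force()); hit=None
for z in [.138,.135,.133]+list(np.arange(.132,.117,-.001)):
    r.move_linear([.5075,.2875,z],vel=.04)
    f=np.array(r.current_contact_force())-f0
    print(round(z,4),round(r.current_tool_pos()[2],4),f.round(1),round(r.current_t(),2))
    if f[2]>14: break
r.sleep(.3); print(np.round(np.array(r.current_contact_force())-f0,1),r.current_tool_pos())
E
```

```text
0.138 0.138 [-0.7  0.1  0.3] 19.88
0.135 0.1348 [-1.5 -0.1  0.4] 20.13
0.133 0.1329 [-1.3 -0.4  0.5] 20.38
0.132 0.1319 [-1.1 -0.6  0.2] 20.63
0.131 0.1309 [-1.3  0.5  0.2] 20.88
0.13 0.1299 [-1.5  0.2  1.8] 21.13
0.129 0.1291 [-0.5 -0.4  1.8] 21.38
0.128 0.128 [-0.6 -0.3  2. ] 21.63
0.127 0.127 [-0.8 -0.5  2.2] 21.88
0.126 0.126 [-0.7 -0.9  3.2] 22.13
0.125 0.125 [-0.4  0.3  3.1] 22.38
0.124 0.124 [-0.1  0.1  3.8] 22.63
0.123 0.1231 [-1.5  0.3  4.7] 22.88
0.122 0.1229 [-4.1 -2.3 13.9] 23.13
0.121 0.1227 [-8.2 -3.  23. ] 23.38
[-8.1 -3.1 22.5] [0.50770387 0.28759182 0.12271122]
```

The spring was felt over about 6-7 mm, reaching around 4-5 N and then a hard stop, so the button is fully down. I'll release and move clear.

```bash
python3 - <<'E'
from cell import r, optics
from h import *
r.move_linear([.5075,.2875,.15],vel=.05)
r.move_linear([.5075,.2875,.28],vel=.2)
r.move_to([.30,-.25,.35],quat(SY,0)); r.sleep(.3)
o=snap(optics,8); print(r.current_t(),np.round(r.current_contact_force(),1))
for n,a in (("top",()),("side",((552.4,191.6),82.03))): 
    try: print(n,*rackpose(o[n],*a))
    except Exception as e: print(n,e)
for n,b in (("top",(143,247)),("side",(290,419))):
    P=cloud(o[n]); d0=dict(np.load(n+"0.npz")); P0=cloud(d0)
    s=np.s_[b[1]-4:b[1]+5,b[0]-4:b[0]+5]
    print(n,"button z now/before",np.median(P[s][...,2]),np.median(P0[s][...,2]))
a=o["side"]["pixels"];b=o["top"]["pixels"]
cv2.imwrite("pics/c8.png",cv2.resize(np.hstack([a,b])[:,:,::-1],(800,300)))
E
```

```text
27.7 [0.1 0.3 0.2]
top [-31.6  -0.3   0.1] [ 69.7 149.5]
side [-37.   -0.4  -0.4] [ 71.2 148.2]
top button z now/before 0.10685898107459824 0.10701958215330834
side button z now/before 0.10762098534878563 0.10697779241339525
```

View pics/c8.png

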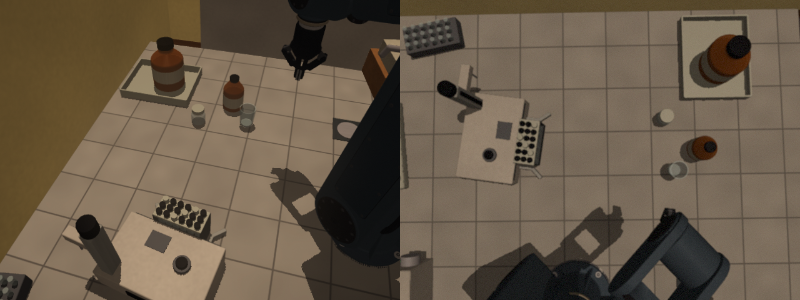

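The rack is flat against the sampler, the button is back at its starting height, the bottle, jar and beaker stand where they were, and the arm is clear. Handing in.

```bash
python3 -c "
from cell import r
r.hand_in(); print(r.current_t())"
```

```text
the job is handed in; nothing more can be done
the job is handed in; nothing more can be done
```

The rack is home against the sampler's front and the start button has been pressed fully and is back up. The job was handed in at about 28 s.

- **Rack push:** I tilted the open gripper and pushed the -x long face with both fingertips, about 25 mm above the bench. The rack slid along a shallow arc between the rails without visible tipping. At the front, the push force jumped from 7 N to about 30 N.
- **Rack position:** The last images put the rack's origin at x = -31.6 mm from the top camera and -37.0 mm from the side camera, against -35 mm when home. They differ by 5 mm, close to the offset the two cameras had from the start. Sideways error is 0.4 mm or less, and yaw reads +0.1° and -0.4°, so it is flat within what I can measure.
- **Button:** The spring force rose to about 4.7 N over 6–7 mm, then the button hit a hard stop, where I pressed to about 23 N. Afterwards its measured height matched the starting height within 1 mm in both views.
- **Other objects:** In the last picture, the bottle, jar and beaker look unmoved. I checked these by eye only. The arm was clear, with contact force near zero.

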